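Move the tape roll to the spare fold-down hook and clip the emptied one flat

TASK

The hook that carries the yellow tape roll has to be cleared out of the way: draw the spare red hook out of its clip and fold it right down onto its rest, hang the tape roll on it, then fold the emptied hook up and press it fully home in its own spring clip, so that it stays there by itself. The hinges and clips are light, so feel for the stops and never press the end of a hook with more than about 15 N once it is stopped; do not drop the roll, and leave the tools lying on the bench where they are.

Things in the scene. Friction and masses are not known exactly. Their poses are not given: they have to be found in the camera images.
- board: Plywood tool board, 340 mm wide, 18 thick, 200 high (all lengths in mm), upright in two steel feet, fixed. Origin: centre of its underside; x points away from the robot, square to the board, y to the left along it, z up; front face at x = -9. Two alike fold-down hooks on the front face at y = +90 and -90 (which one carries the roll changes); fixed scissors hang between them, standing out 16.
- loaded_hinge (a point): On the hinge axis of the hook that carries the roll at the start; 16 in front of the board's face, 150 above the bench, 50 below the board's top edge; axes as the board's (y is the hinge axis).
- spare_hinge (a point): The same point of the spare hook, which starts folded up; axes as the board's. Mind a fixed, long black blade that leans up out of a white jig on the bench between the robot and the right end of the board: its tip is 400 ahead of the robot's base, 30 to its left, 335 high. The hooks all lie to the left of it; keep the arm there, too.
- loaded_end (a point): Bar end of the hook that starts with the roll, on the bar's axis, 110 from the hinge axis. Both hooks: red round bar, 10 thick, bent square at the end into a nose whose tip is 24 off the bar's axis: up when the bar is lowered, back over the board when folded. Pinch the end from above, fingers closing parallel to the board, and lead it in an arc round the hinge; it turns between the fingers.
- spare_end (a point): The same point of the spare hook. Folded, the bar stands upright, its last 60 free above the board's top edge. It takes 3 to 6 N here to draw it out of its clip.
- spare_hook (a joint): Spare hook's angle, rad: 0 at the start, upright in its clip; 1.57 to 1.61 when lowered, level, on its rest: a steel tongue with a rubber dot under the bar, reaching 48 out from the board. Pressing its end down with over 20 N is too much (80 N on the rest). Hinge friction (0.4 N at the end) holds either bar wherever it is left between the clip and the rest.
- loaded_hook (a joint): Angle of the hook with the roll, rad: 1.57 to 1.61 lowered, falling as it is folded up, 0 upright. Its clip is set by hand up to 4.2 in or out, so the bar is home anywhere from -0.12 to 0.12 and this must be felt. The rollers touch the bar about 0.2 before home, then resist with 5 to 7 N at its end; they draw it in only over the end's last 3 to 4 mm. Let go sooner, it is thrown out 0.1 or more.
- loaded_plate: Steel plate of that hook on the board, 38 wide, top 48 above the hinge. Origin on the board's face at hinge height. The clip, 35 above the hinge: two sprung white rollers that take the bar between them, a black rubber buffer behind that stops it. 11 to 15 N against the bar's end, square to the board, seats it on the buffer; over 20 N there is too much (65 N on the buffer).
- tape_roll: Yellow tape roll, loose, 104 outside, 77 hole, 24 wide, 85 to 170 g. Origin at its centre, x its axis, along the bar. It starts hung by its hole on the lowered bar, its middle 66 to 74 off the board's face, its centre 33.5 below the bar's axis. Grip it from above across its 24 width at the top of the rim (13.5 deep, bar right below); raise it 30 to clear the nose and draw it off along the bar.
- driver_red: Screwdriver, dark handle, 205 long, 28 thick, loose on the bench in front of the board; bystander. Origin: centre of its underside.
- sanding_block: Brown sanding block, 60 x 112 x 33, loose on the bench to the right; bystander. Origin: centre of its underside.
- marker: Purple and white marker, 134 long, 17 thick, loose on the bench in front of the board; bystander. Origin: centre of its underside.
Not all that is in view belongs to the job. There is more than one size of the tape_roll; the job needs the smallest.

How it is judged:
By the outcome, as a careful person would: the job done as asked, in the order asked, and still so for the second after the job is handed in, with the robot touching nothing.
It also fails if it takes over 69 s, if anything falls off the work surface, if the arm or the gripper's body presses on something with over 40 N, if the wrist force passes 120 N, or if a joint passes its speed limit or range.

ROBOT

A 6-joint arm with a two-finger parallel gripper is mounted at the origin on the work surface; the furniture and walls round the work are solid. World frame = base frame: x ahead of the robot, y to its left, z up, the work surface at z = 0. Lengths are in m, angles in degrees, forces in N, time in s.
With the tool pointing down it reaches from about 0.3 to 0.825 m from the base axis. Payload 5.4 kg.
Tool frame: the origin (TCP) lies midway between the tips of the shut fingers; the grasp point (between the pads) lies 19 mm behind it; z points along the fingers, y is the line along which they close (so a half turn about z gives the same grasp; the last joint's range is limited). The gripper opens to 92 mm and grips with 3 to 60 N. Pads are 20 mm wide; open, the fingers measure 128 mm over their backs; the gripper's body (75 mm by 189 mm) begins 69 mm behind the grasp point.
Start: joints at [-78.501, 9.076, 91.501, -0, 79.423, -12.038], TCP at [0.23, -0.527, 0.186] pointing down, gripper open.
Joint ranges: [-166.64, 166.64], [-54.1, 131.32], [10.49, 154.53], [-73.88, 253.88], [9.74, 151.15], [-171.62, 171.62]. Speed limits (degrees/s): [147.25, 147.25, 180, 180, 180, 180].

INTERFACE

Orientations are given as [roll, pitch, yaw] about the fixed x, y, z axes, in that order (R = Rz(yaw) Ry(pitch) Rx(roll)).
In Python, from rig import r, open_jaws, close_gripper, kinematics, cams, workorder, sensors gives the robot as it stands. The module is installed in compiled form; this text tells all that it offers. Calls block until the motion is done:
- r.move_pose(position, orientation): joint-space move of the TCP to a pose.
- r.servo_line(position, rot=None, v=0.15, until_force=None): straight line of the TCP; rot=None keeps the orientation; v is the mean speed in m/s. With until_force (N) it stops when the force on the tool has changed by that much, and returns True; else False.
- r.goto_joints(angles): joint-space move.
- open_jaws() and close_gripper(f_grip=None): open the fingers fully, or close them until they stop; f_grip is the grip in N (None keeps the last).
- r.hold(seconds).
- kinematics.solve_ik(position, orientation): joint angles nearest the present ones, or None.
- cams.camera(name): name is "side" or "top"; returns the picture (400x640x3 uint8, red, green, blue); there is no depth.
- cams.camera_params(name): a dict with "fx", "fy", "cx", "cy" (pixels), "R" (3x3) and "t" (3): a world point X has camera coordinates R X + t. Camera axes: x right, y down, z forward; pixel columns grow to the right and rows downward; lengths in m; the calibration is good to about 2 mm. A picture is of the moment at which its call begins. camera_params takes no time and is no camera call.
A pose or a line that the arm cannot do raises r.PlanningError and nothing moves.
- workorder.sign_off(): hands the job in; it is judged then, once.
Readings, each from a call of its own:
- sensors.get_time_s(): time.
- sensors.get_q(): joint angles.
- sensors.get_qd(): joint speeds.
- sensors.get_joint_efforts(): joint torques, N m.
- sensors.get_tool_pos(): TCP position.
- sensors.get_orientation(): TCP orientation.
- sensors.get_force(): force on the tool from outside, world axes, zero at the start.
- sensors.get_ft_torque(): the same for the moment, N m.
- sensors.get_finger_gap(): finger opening in m.
- sensors.get_finger_force(): force on a finger pad.
Only numpy, scipy, OpenCV 4.12 (cv2) and the standard library are available. Lean on these libraries where they do the work, as an engineer would, in place of code of your own. Each camera call takes 0.05 s, during which the arm holds its last target. There are 200 camera calls.

## Working session

There is one attempt and no reset: what is moved stays moved. The work goes in short steps, each a Python script; the robot and the scene stay as the last script left them, time stands still between calls to the robot, and variables do not carry over. Pictures are saved under pics/ and viewed, at most 10 in all, crops included, and the job is handed in when it is done.

```bash
mkdir -p pics; python3 - <<'E'
from rig import r,cams,sensors
import cv2,numpy as np
np.set_printoptions(precision=4,suppress=True)
for n in("side","top"):
    im=cams.camera(n);cv2.imwrite(f"pics/{n}0.png",im[:,:,::-1]);p=cams.camera_params(n)
    print(n,{k:np.array(v) for k,v in p.items()}, -np.array(p['R']).T@np.array(p['t']))
print(sensors.get_time_s(),sensors.get_orientation(),sensors.get_finger_gap())
E
```

```text
side {'fx': array(478.8605), 'fy': array(478.8605), 'cx': array(319.1772), 'cy': array(199.5453), 'R': array([[-0.9398, -0.3416,  0.0071],
       [-0.1903,  0.506 , -0.8413],
       [ 0.2838, -0.792 , -0.5406]]), 't': array([0.5586, 0.2216, 1.3452])} [0.1854 1.144  0.9097]
top {'fx': array(412.0765), 'fy': array(412.0765), 'cx': array(320.1535), 'cy': array(206.1397), 'R': array([[-0.0299, -0.9996,  0.0012],
       [-0.9933,  0.0295, -0.1116],
       [ 0.1115, -0.0046, -0.9938]]), 't': array([0.0462, 0.6013, 1.2908])} [0.4547 0.0343 1.3498]
0.1 [-179.9069   -0.0204   23.536 ] 0.09179510399670068
```

View pics/side0.png

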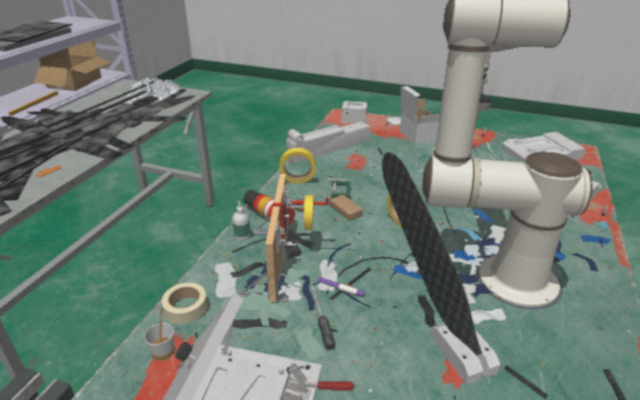

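View pics/top0.png

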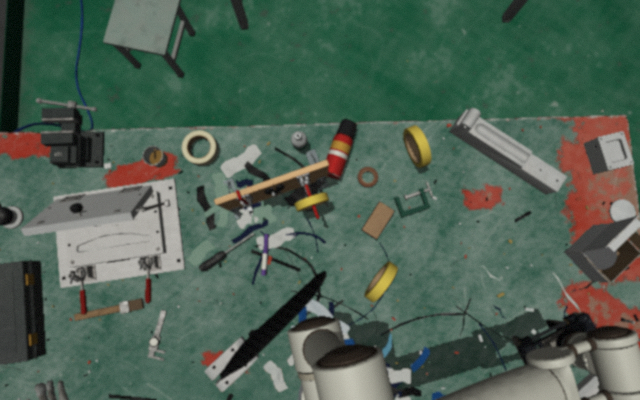

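```bash
python3 - <<'E'
import cv2
a=cv2.imread("pics/top0.png")[145:235,200:340];b=cv2.imread("pics/side0.png")[135:310,225:385]
cv2.imwrite("pics/c1.png",cv2.resize(a,None,fx=5.7,fy=5.7,interpolation=cv2.INTER_CUBIC))
cv2.imwrite("pics/c2.png",cv2.resize(b,None,fx=3.4,fy=3.4,interpolation=cv2.INTER_CUBIC))
E
```

```text
(no output)
```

View pics/c1.png

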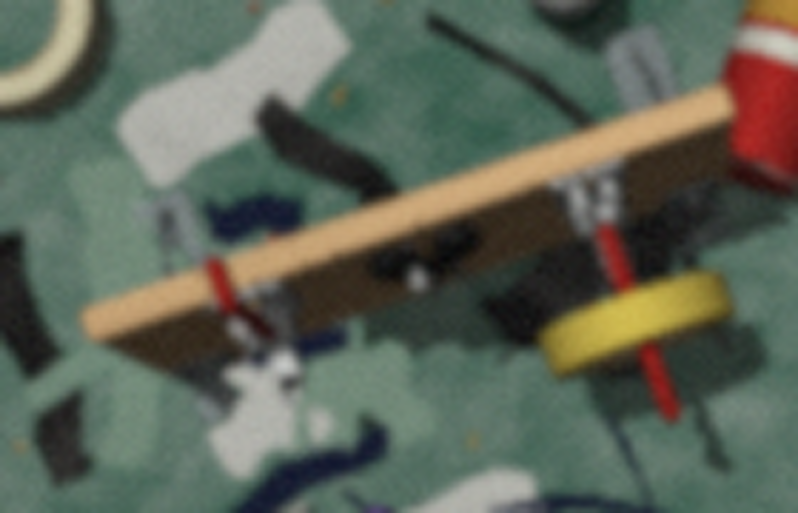

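View pics/c2.png

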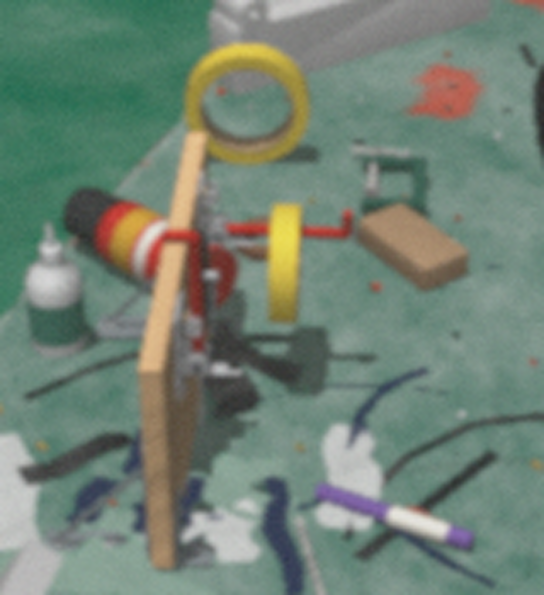

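Top view: board's tan top edge runs from (216,200) to (328,163); the spare hook is left (nose near (237,192)), the loaded hook right with roll centre ~(312,202), nose end ~(318,217). Side view: loaded nose ~(327,200), spare nose ~(278,205).

```bash
cat >h.py <<'E'
import numpy as np,cv2
from rig import r,cams,sensors,open_jaws,close_gripper,kinematics
np.set_printoptions(precision=4,suppress=True)
P={n:{k:np.array(v) for k,v in cams.camera_params(n).items()} for n in("side","top")}
def ray(n,uv):
    p=P[n];d=p['R'].T@np.array([(uv[0]-p['cx'])/p['fx'],(uv[1]-p['cy'])/p['fy'],1]);return -p['R'].T@p['t'],d
def onz(n,uv,z):
    o,d=ray(n,uv);return o+d*(z-o[2])/d[2]
def proj(n,X):
    p=P[n];c=p['R']@np.array(X)+p['t'];return np.array([p['fx']*c[0]/c[2]+p['cx'],p['fy']*c[1]/c[2]+p['cy']])
def tri(a,b):
    (o1,d1),(o2,d2)=ray("top",a),ray("side",b)
    A=np.c_[d1,-d2];s=np.linalg.lstsq(A,o2-o1,rcond=None)[0];p,q=o1+s[0]*d1,o2+s[1]*d2
    return (p+q)/2,np.linalg.norm(p-q)
def hsv(im): return cv2.cvtColor(im,cv2.COLOR_RGB2HSV)
E
cat >loc.py <<'E'
from h import *
t=cv2.imread("pics/top0.png")[:,:,::-1].copy();s=cv2.imread("pics/side0.png")[:,:,::-1].copy()
H=hsv(t);m=cv2.inRange(H,(8,60,140),(22,170,255));m[:145]=0;m[225:]=0;m[:,:205]=0;m[:,329:]=0
n,l,st,c=cv2.connectedComponentsWithStats(m);k=1+st[1:,4].argmax();ys,xs=np.nonzero(l==k)
print("n",len(xs),xs.min(),xs.max())
# board top plane fit
W=np.array([onz("top",(x,y),.2)[:2] for x,y in zip(xs,ys)],np.float32)
rect=cv2.minAreaRect(W);print(rect)
# grow: centroid + PCA
mu=W.mean(0);d=np.linalg.svd(W-mu,full_matrices=False)[2][0];d*=np.sign(d[1])
e=(W-mu)@d;print("mu",mu,"dir",d,"ext",e.min(),e.max(),"width",len(xs)*(1.155/412)**2/.34)
C=mu+d*(e.min()+e.max())/2
by=np.r_[d,0];bx=np.array([d[1],-d[0],0]);print("C",C,"yaw",np.degrees(np.arctan2(bx[1],bx[0])))
B=lambda x,y,z:np.r_[C,0]+bx*x+by*y+np.array([0,0,z])
pts=dict(Ltop=B(-9,170,.2*0) if 0 else B(-.009,.17,.2),Rtop=B(-.009,-.17,.2),Lb=B(-.009,.17,0),Le=B(-.135,-.09,.150),Ln=B(-.135,-.09,.174),Se=B(-.025,.09,.26),Sn=B(-.001,.09,.26),roll=B(-.079,-.09,.1165))
for k,v in pts.items(): print(k,v,proj("top",v),proj("side",v))
for nm,im,(y0,y1,x0,x1) in(("top",t,(145,235,200,340)),("side",s,(135,310,225,385))):
    f=5 if nm=="top" else 3.4
    o=cv2.resize(im[y0:y1,x0:x1],None,fx=f,fy=f,interpolation=cv2.INTER_CUBIC)
    for v in pts.values():
        q=(proj(nm,v)-(x0,y0)+.5)*f;cv2.drawMarker(o,tuple(int(z) for z in q),(0,255,255),cv2.MARKER_CROSS,14,1)
    globals()["o_"+nm]=o
h=max(o_top.shape[0],o_side.shape[0])
cv2.imwrite("pics/ov_top.png",o_top[:,:,::-1]);cv2.imwrite("pics/ov_side.png",o_side[:,:,::-1])
b=cv2.inRange(cv2.cvtColor(s,cv2.COLOR_RGB2HSV),(8,60,120),(20,190,255));ys,xs=np.nonzero(b[170:305,262:290]);print("side tan",xs.min()+262,xs.max()+262,ys.min()+170,ys.max()+170)
E
python3 loc.py
```

```text
n 569 239 328
((0.6688502430915833, 0.12936240434646606), (0.018494604155421257, 0.26533380150794983), 18.12746810913086)
mu [0.6694 0.1284] dir [-0.3091  0.951 ] ext -0.13161582 0.1337263 width 0.013152335714543145
C [0.669  0.1294] yaw 18.002853850506344
Ltop [0.6079 0.2883 0.2   ] [227.7201 200.3183] [274.6405 233.4253]
Rtop [ 0.713 -0.035  0.2  ] [341.3259 160.3169] [287.1419 166.8911]
Lb [0.6079 0.2883 0.    ] [241.1808 207.9468] [277.8465 293.0711]
Le [0.5685 0.0021 0.15  ] [329.4993 212.9689] [327.4706 195.6169]
Ln [0.5685 0.0021 0.174 ] [329.6983 212.1725] [327.6048 188.7277]
Se [0.6175 0.2073 0.26  ] [253.0844 193.0696] [283.4541 195.7198]
Sn [0.6403 0.2147 0.26  ] [250.2122 184.7097] [274.0288 195.4892]
roll [0.6217 0.0194 0.1165] [322.9357 196.6411] [308.7109 204.5634]
side tan 262 289 173 301
```

```bash
python3 - <<'E'
import cv2,numpy as np
a=cv2.imread("pics/ov_top.png");b=cv2.imread("pics/ov_side.png")
a=cv2.resize(a,None,fx=.75,fy=.75) if 0 else a
w=800
# stack: side left (544x595) too wide with top; shrink
b=cv2.resize(b,(400,438));a=cv2.resize(a[:, :],(400,257))
c=np.zeros((438,800,3),np.uint8);c[:438,:400]=b;c[:257,400:]=a
cv2.imwrite("pics/ov.png",c)
E
```

```text
(no output)
```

View pics/ov.png

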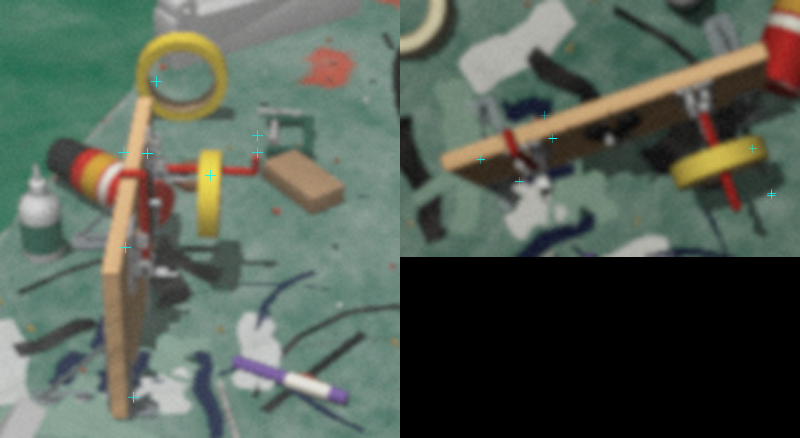

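The overlay shows the mask lost the left part of the board (cut by the red nose), so the centre is ~11 px off along the board; I'll join the pieces.

```bash
python3 - <<'E'
s=open('loc.py').read()
s=s.replace('n,l,st','m=cv2.morphologyEx(m,cv2.MORPH_CLOSE,np.ones((5,11)))\nn,l,st',1)
s=s.replace('# board top','''near=lambda mm:None
Hs=hsv(s)
for nm,HH,box in(("top",H,(145,230,225,330)),("side",Hs,(190,225,262,335))):
    y0,y1,x0,x1=box;rm=cv2.inRange(HH,(0,140,80),(6,255,255))|cv2.inRange(HH,(172,140,80),(180,255,255))
    rm[:y0]=0;rm[y1:]=0;rm[:,:x0]=0;rm[:,x1:]=0
    _,_,S,_=cv2.connectedComponentsWithStats(rm);print(nm,"red x,y,w,h,n",S[1:][S[1:,4]>5].tolist())
    ym=cv2.inRange(HH,(22,120,100),(32,255,255));_,_,S,cc=cv2.connectedComponentsWithStats(ym);print("yel",[(a.tolist(),c.round(1).tolist()) for a,c in zip(S[1:],cc[1:]) if a[4]>60])
# board top''')
open('loc.py','w').write(s)
E
python3 loc.py;python3 - <<'E'
import cv2,numpy as np
a=cv2.imread("pics/ov_top.png");b=cv2.imread("pics/ov_side.png")
c=np.zeros((550,800,3),np.uint8);b=b[100:550,:];a=a[:,:];b=cv2.resize(b[:, 80:400],(391,550))
c[:,:391]=b;a=cv2.resize(a,(409,263));c[:263,391:]=a;cv2.imwrite("pics/ov2.png",c)
E
```

```text
n 720 214 328
top red x,y,w,h,n [[327, 154, 3, 19, 35], [305, 185, 6, 11, 37], [236, 191, 6, 9, 25], [312, 205, 7, 13, 45]]
yel [([407, 126, 24, 38, 392], [420.8, 143.2]), ([295, 193, 33, 17, 283], [310.7, 200.5]), ([367, 263, 30, 39, 468], [382.5, 282.8])]
side red x,y,w,h,n [[293, 201, 10, 3, 29], [314, 201, 14, 4, 27], [268, 203, 16, 22, 110], [288, 209, 5, 14, 34]]
yel [([280, 148, 35, 35, 414], [297.5, 162.1]), ([303, 195, 11, 34, 267], [308.1, 211.0])]
((0.6573022603988647, 0.16463623940944672), (0.018494604155421257, 0.33956584334373474), 18.12746810913086)
mu [0.6583 0.1625] dir [-0.3093  0.9509] ext -0.16748732 0.17208485 width 0.016642674366381484
C [0.6576 0.1647] yaw 18.01992937200266
Ltop [0.5964 0.3236 0.2   ] [215.1711 204.7652] [272.9313 242.6912]
Rtop [0.7016 0.0003 0.2   ] [329.0468 164.6312] [286.011  172.8652]
Lb [0.5964 0.3236 0.    ] [230.4858 211.75  ] [276.3637 303.0204]
Le [0.557  0.0374 0.15  ] [317.5617 217.2297] [327.2167 202.4142]
Ln [0.557  0.0374 0.174 ] [317.5196 216.5185] [327.3516 195.4332]
Se [0.6059 0.2426 0.26  ] [239.9032 197.7336] [282.0174 203.7216]
Sn [0.6288 0.25   0.26  ] [237.0547 189.3529] [272.3443 203.4824]
roll [0.6103 0.0547 0.1165] [311.3613 200.7507] [308.046  211.4674]
side tan 262 289 173 301
```

View pics/ov2.png

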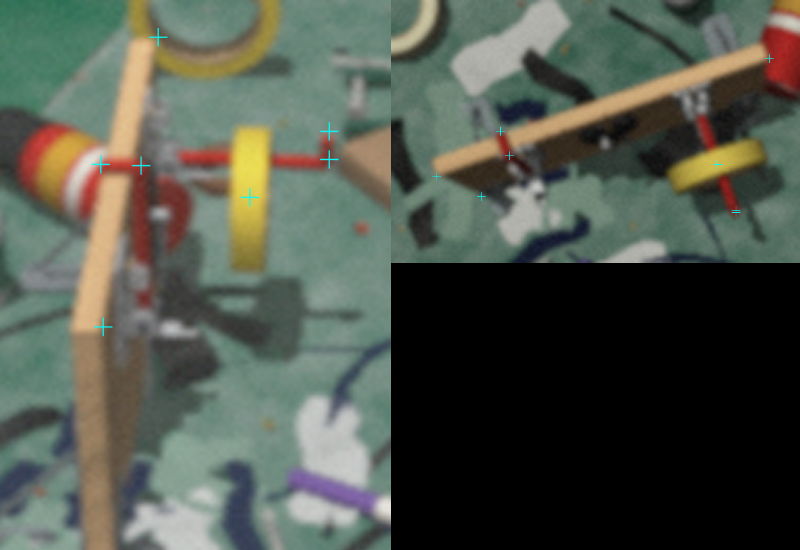

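The overlay crosses now sit on the board corners, both hook ends and the roll. Next I check arm geometry versus the blade before moving.

```bash
cat >>h.py <<'E'
C=np.array([.6576,.1647,0]);Y=18.02
bx=np.array([np.cos(np.radians(Y)),np.sin(np.radians(Y)),0]);by=np.array([-bx[1],bx[0],0])
def B(x,y,z): return C+bx*x/1000+by*y/1000+np.array([0,0,z/1000])
def inB(p): d=np.array(p)-C;return np.array([d@bx,d@by,d[2]])*1000
def BF(): f=np.array(sensors.get_force());return np.array([f@bx,f@by,f[2]])
E
python3 - <<'E'
from h import *
print("tip px",proj("top",(.4,.03,.335)),proj("side",(.4,.03,.335)))
for uv in((225,370),(232,378)): print("base",onz("top",uv,.03))
D=[180,0,Y]
for nm,p,o in(("spare up",B(-25,90,241),D),("spare hi",B(-25,90,400),D),("spare dn",B(-135,90,131),D),("load dn",B(-135,-90,131),D),("load up",B(-25,-90,241),D),("hi",[.45,0,.45],D),
 ("rollA",B(-106,-72,150),[180,0,Y+90]),("rollB",B(-106,-72,150),[180,0,Y-90]),("roll sp A",B(-106,108,150),[180,0,Y+90]),("roll sp B",B(-106,108,150),[180,0,Y-90]),("spare dn+180",B(-135,90,131),[180,0,Y+180])):
    q=kinematics.solve_ik(p,o);print(nm,np.array(p),None if q is None else np.array(q))
Q=[];Rz=[]
rng=np.random.default_rng(0)
for i in range(80):
    rr=rng.uniform(.4,.75);a=rng.uniform(-60,60);z=rng.uniform(.1,.45);p=np.array([rr*np.cos(np.radians(a)),rr*np.sin(np.radians(a)),z])
    q=kinematics.solve_ik(p,[180,0,a+90])
    if q is not None and abs(q[3])<2: Q.append(q);Rz.append(p)
Q=np.radians(Q);Rz=np.array(Rz);e=np.c_[np.cos(Q[:,0]),np.sin(Q[:,0])]
rad=(e*Rz[:,:2]).sum(1);lat=-e[:,1]*Rz[:,0]+e[:,0]*Rz[:,1]
o=np.ones(len(Q));s=Q[:,1]+Q[:,2]
for A,b in((np.c_[o,np.sin(Q[:,1]),np.cos(Q[:,1]),np.sin(s),np.cos(s)],rad),(np.c_[o,np.sin(Q[:,1]),np.cos(Q[:,1]),np.sin(s),np.cos(s)],Rz[:,2])):
    x,res,_,_=np.linalg.lstsq(A,b,rcond=None);print(len(Q),x,res)
print("lat",lat.mean(),lat.std())
E
```

```text
tip px [322.0911 274.9994] [385.9274 153.2815]
base [0.1032 0.3368 0.03  ]
base [0.0788 0.3154 0.03  ]
spare up [0.606  0.2426 0.241 ] [11.2294 18.9368 73.622  -0.     87.4413 83.2094]
spare hi [0.606  0.2426 0.4   ] [ 11.2294  19.3794  55.5236  -0.     105.097   83.2094]
spare dn [0.5014 0.2085 0.131 ] [  9.826    7.108  100.0532  -0.      72.8388  81.806 ]
load dn [0.5571 0.0374 0.131 ] [-8.565   9.3295 97.5778 -0.     73.0928 63.415 ]
load up [0.6617 0.0714 0.241 ] [-4.222  20.8964 71.1641 -0.     87.9395 67.758 ]
hi [0.45 0.   0.45] [-15.4528 -10.8463  81.8144  -0.     109.0319  56.5272]
rollA [0.5791 0.0634 0.15  ] [ -5.6256  11.8031  92.5098   0.      75.6871 -23.6456]
rollB [0.5791 0.0634 0.15  ] [ -5.6256  11.8031  92.5098  -0.      75.6871 156.3544]
roll sp A [0.5234 0.2346 0.15  ] [12.0782 10.5061 94.0039  0.     75.4899 -5.9418]
roll sp B [0.5234 0.2346 0.15  ] None
spare dn+180 [0.5014 0.2085 0.131 ] [  9.826    7.108  100.0532   0.      72.8388 -98.194 ]
80 [-0.      0.3857  0.      0.5191  0.0478] [0.]
80 [-0.0529 -0.      0.3857 -0.0478  0.5191] [0.]
lat 0.11990000000000012 1.1469133149530012e-16
```

```bash
python3 - <<'E'
from h import *
q=np.radians([-78.501,9.076,91.501]);er=np.array([np.cos(q[0]),np.sin(q[0]),0]);el=np.array([-er[1],er[0],0])
im=cv2.imread("pics/top0.png");sd=cv2.imread("pics/side0.png")
for d1,col in((.17,(0,0,255)),(.25,(255,0,0))):
  for lat in(0,.12):
    E_=er*.3857*np.sin(q[1])+el*lat+[0,0,d1+.3857*np.cos(q[1])]
    s=q[1]+q[2];Wr=E_+er*(.5191*np.sin(s)+.0478*np.cos(s))+np.array([0,0,.5191*np.cos(s)-.0478*np.sin(s)])
    for n,i in(("top",im),("side",sd)):
        a,b=proj(n,E_),proj(n,Wr);cv2.line(i,tuple(int(v) for v in a),tuple(int(v) for v in b),col,1 if lat else 2)
        a=proj(n,er*0+el*lat+[0,0,d1]);cv2.circle(i,tuple(int(v) for v in a),4,col,1 if lat else -1)
    print(d1,lat,"elbow",E_,"wrist",Wr)
o=np.zeros((400,800,3),np.uint8);o[:200,:]=cv2.resize(im[240:400,0:640],(800,200))
o=np.zeros((600,800,3),np.uint8);o[:300]=cv2.resize(im[250:400,240:640],(800,300));o[300:,:375]=cv2.resize(sd[0:240,380:640],(375,300)) 
cv2.imwrite("pics/arm.png",o)
E
```

```text
0.17 0 elbow [ 0.0121 -0.0596  0.5509] wrist [ 0.1121 -0.5511  0.4086]
0.17 0.12 elbow [ 0.1297 -0.0357  0.5509] wrist [ 0.2297 -0.5271  0.4086]
0.25 0 elbow [ 0.0121 -0.0596  0.6309] wrist [ 0.1121 -0.5511  0.4886]
0.25 0.12 elbow [ 0.1297 -0.0357  0.6309] wrist [ 0.2297 -0.5271  0.4886]
```

View pics/arm.png

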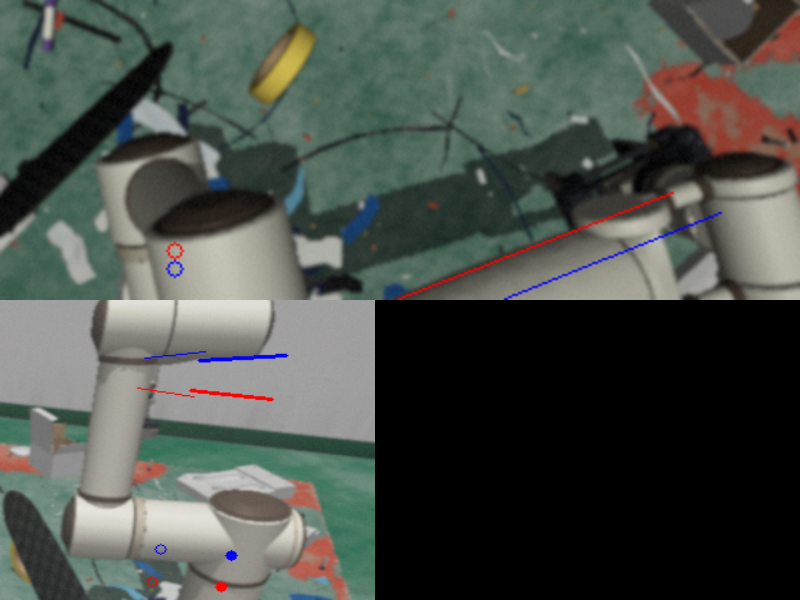

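The arm overlay shows the shoulder axis about 0.29 high, so the forearm passes ~0.5 high, well over the blade tip. Going for the spare hook.

```bash
python3 - <<'E'
from h import *
D=[180,0,Y]
r.move_pose([.35,-.45,.38],[180,0,30])
r.move_pose(B(-25,90,330),D)
print("t",sensors.get_time_s(),BF())
hit=r.servo_line(B(-25,90,241),v=.12,until_force=5)
print(hit,inB(sensors.get_tool_pos()),BF())
close_gripper(15)
print("gap",sensors.get_finger_gap(),BF(),inB(sensors.get_tool_pos()),sensors.get_time_s())
E
```

```text
t 3.6667 [-0.0283  0.0203 -0.1042]
False [-24.4152  89.8954 242.157 ] [ 0.6114 -0.6133  0.8948]
gap 0.0002853774953429343 [0.3724 0.2878 1.0641] [-24.9879  90.0231 241.0196] 5.9
```

```bash
python3 - <<'E'
from h import *
o=np.zeros((600,800,3),np.uint8)
for n,x0,y0,w,h,f,oy in(("side",225,130,110,120,5,0),("top",200,140,60,80,4,0)):
    im=cams.camera(n);cv2.imwrite(f"pics/{n}1.png",im[:,:,::-1])
    tp=proj(n,sensors.get_tool_pos());print(n,tp)
    c=cv2.resize(im[y0:y0+h,x0:x0+w],None,fx=f,fy=f,interpolation=cv2.INTER_CUBIC)[:,:,::-1]
    if n=="side":o[:600,:550]=c
    else:o[:320,550:790]=c
cv2.imwrite("pics/g1.png",o)
E
```

```text
side [282.2652 210.0728]
top [241.2572 198.6336]
```

View pics/g1.png

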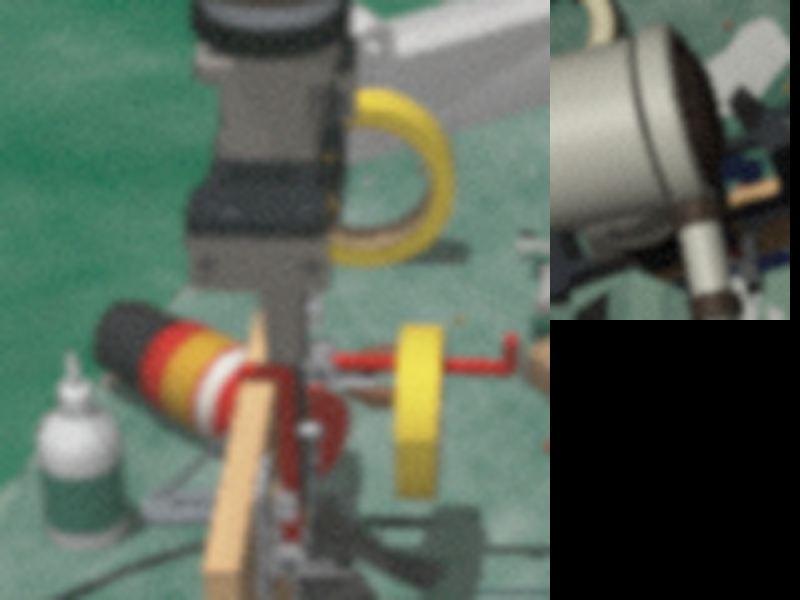

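```bash
python3 - <<'E'
import cv2
from h import *
a=cv2.imread("pics/side1.png");b=cv2.imread("pics/side0.png")
def ch(p):
    H,S,V=p
    if S>120 and (H<7 or H>172): return 'R'
    if 8<=H<=22 and S>60 and V>110: return 't'
    if 35<H<95 and S>60: return 'g'
    return '.' if V<70 else ('o' if V<130 else '#')
for nm,im in(("before",b),("now",a)):
    h=cv2.cvtColor(im,cv2.COLOR_BGR2HSV);print(nm)
    for y in range(184,228): print(y,''.join(ch(h[y,x]) for x in range(262,300)))
print(sensors.get_finger_force(),sensors.get_finger_gap(),sensors.get_orientation())
E
```

```text
before
184 gg########g#####tttttttoo#############
185 go##############tttttt#oo#############
186 ##########g####ttttttt#oo#############
187 ###############tttttt##o##############
188 ###############tttttt##oo#############
189 ###############tttttt###o#############
190 ###############tttttt#################
191 ##############ttttttt#################
192 ##############ttttttt#o###############
193 oo############tttttttooooo############
194 ####o#########tttttttoooo#o###########
195 RRR#tt#######ttttttttoooo#############
196 R#ttttt######ttttttttooooo############
197 ttttttttt####ttttttttooooo#o##########
198 ttttttttttt##ttttttttooooooo##########
199 ttttttttttttttttttttoooooo#########ooo
200 tttttttt####ttttttttoooooo######tt#ttt
201 ttttttt#####ttttttttooooo#####RRRRRRRR
202 tttttt#######tttttttoooooo####RRRRRRRR
203 ttttt#######RRRRRRRRRoooooooo##RRRRRRR
204 tttt#######RRRRRRRRRRRoooooooooooooooo
205 tttt#####RRRRRRRRRRRRRoooooooooooooooo
206 ttt######RRtttttttRRRRoooooooo########
207 ttt#####RRRttttttttRRRooo###oo##ooo###
208 tt#####RRRtttttttttRRR.ooRRooooooooott
209 tt#####RRRtttt
[... 2049 characters left out ...]

213 tt####RRRtttttttttoRRRooooRRRRRRoo####
214 oto###RRRtttttttttoRRRooo#ooRRRRoo####
215 oooo##RRRtttttttttoRRoo####oRRRRoo####
216 ooooooootttttttttooRRooo###oRRRoo#####
217 ooooooootttttttttooRRRooooooRRRoo#####
218 ooooooootttttttttooRRRooooooRRRoo#####
219 #oooooootttttttttooRRRRooooRRRRoo#####
220 ###ooooottttttttoooRRRRoooooRRooooo###
221 ###oooo#ttttttt##ooRRRooooooRRooooo###
222 ##oo####ttttttt##ooRRRRoooooRoooooo###
223 ooo#####ttttttt#oooRRRRo.ooooooooooo##
224 oo######tttttt##oooRRRRooooooooooooo##
225 o######ttttttt##ooooRRR.oooooooooooo##
226 #######ttttttt##ooooRRRooooooooooooo##
227 #######ttttttt#####ooRoooooooooooooo##
0.0 0.0005180423481237668 [179.999   -0.0018  18.0195]
```

```bash
python3 - <<'E'
from h import *
p=inB(sensors.get_tool_pos());print(p,BF(),sensors.get_q())
r.servo_line(B(-25,90,246),v=.05);r.hold(.1);print("up",BF())
hit=r.servo_line(B(-25,90,236),v=.02,until_force=3);print(hit,inB(sensors.get_tool_pos()),BF())
if not hit:
  print("open");open_jaws();print(BF(),sensors.get_finger_gap())
print(sensors.get_time_s())
E
```

```text
[-24.9874  89.992  241.0199] [-0.4969 -0.0267 -0.224 ] [11.2293 18.9366 73.62   -0.0008 87.4415 83.2098]
up [-0.7392  0.2878  0.2037]
True [-24.9927  90.0289 236.2649] [ 0.5634 -0.6104  2.6227]
6.8417
```

```bash
python3 - <<'E'
from h import *
r.servo_line(B(-25,90,250),v=.1);open_jaws();r.hold(.1);print(BF(),sensors.get_finger_gap())
hit=r.servo_line(B(-25,90,214),v=.08,until_force=5);print(hit,inB(sensors.get_tool_pos()),BF())
im=cams.camera("side");cv2.imwrite("pics/side2.png",im[:,:,::-1])
close_gripper(15);r.hold(.1)
print("gap",sensors.get_finger_gap(),BF(),sensors.get_finger_force(),sensors.get_time_s())
im=cams.camera("side");cv2.imwrite("pics/side3.png",im[:,:,::-1])
E
```

```text
[ 0.3293  0.2175 -0.6108] 0.09206872329810646
False [-25.1303  90.0332 213.6845] [ 0.7299 -0.2036  0.5675]
gap 0.009573685127440308 [0.5273 4.4212 0.1222] 14.999888129532337 10.575
```

The grip now holds the bar (gap 9.6 mm): the fingers' true tips are ~28 mm above the reported TCP, so I work with that offset. Now nudge to centre and lead the arc.

```bash
cat >>h.py <<'E'
def arc(p0,th0,ths,v=.08,lim=12,R=110.):
    """p0: TCP (board mm) at angle th0; lead through angles ths"""
    hx,hz=p0[0]+R*np.sin(th0),p0[2]-R*np.cos(th0)
    for t in ths:
        hit=r.servo_line(B(hx-R*np.sin(t),p0[1],hz+R*np.cos(t)),v=v,until_force=lim)
        print(round(t,3),hit,BF(),round(sensors.get_finger_gap()*1e3,1))
        if hit: return t
E
python3 - <<'E'
from h import *
r.servo_line(B(-25,91.2,213.7),v=.05);r.hold(.1);print("nudge",BF())
p=inB(sensors.get_tool_pos())
arc(p,0,[.08,.16,.25,.4,.6,.8,1.0,1.2,1.4],v=.07)
print(inB(sensors.get_tool_pos()),sensors.get_time_s())
im=cams.camera("side");cv2.imwrite("pics/side4.png",im[:,:,::-1])
H=hsv(im)
for n in("side4",):
    rm=cv2.inRange(H,(0,140,80),(6,255,255))|cv2.inRange(H,(172,140,80),(180,255,255));_,_,S,_=cv2.connectedComponentsWithStats(rm[170:290,255:345]);print(S[1:][S[1:,4]>8]+[255,170,0,0,0])
E
```

```text
nudge [0.1109 2.5267 1.9683]
0.08 False [-1.6719  2.4371  2.0304] 9.4
0.16 False [-4.1729  2.5229  3.7788] 9.3
0.25 False [-0.8368  1.8831  4.5456] 9.4
0.4 False [-2.7226  2.8011  6.0946] 9.8
0.6 False [-3.8389  3.0042  5.0686] 9.5
0.8 False [-4.561   1.5907  3.0439] 9.6
1.0 False [-1.3636  1.7513  0.5186] 9.3
1.2 False [ 1.9628  0.7611 -1.3245] 9.6
1.4 False [ 4.1515  1.3382 -1.3838] 9.7
[-132.8855   90.8789  122.4053] 14.5333
[[255 195  10  14  51]
 [292 201  11   3  30]
 [268 205   5  11  26]
 [287 208   6  14  35]
 [287 235  33   6 113]]
```

```bash
python3 - <<'E'
from h import *
p=inB(sensors.get_tool_pos())
arc(p,1.4,[1.5],v=.05,lim=9)
arc(inB(sensors.get_tool_pos()),1.5,[1.56,1.62,1.66],v=.03,lim=7)
print(inB(sensors.get_tool_pos()),sensors.get_time_s())
r.hold(.1);print(BF())
E
```

```text
1.5 False [ 1.9741  0.4146 -0.5373] 9.4
1.56 False [1.4595 0.6865 0.4797] 9.5
1.62 True [-0.7001  0.1831  3.546 ] 9.1
[-134.4421   90.9034  102.023 ] 15.55
[-0.4617 -0.8577  2.7474]
```

```bash
python3 - <<'E'
from h import *
p=inB(sensors.get_tool_pos())
print(r.servo_line(B(p[0],p[1],p[2]-5),v=.015,until_force=5),inB(sensors.get_tool_pos())[2],BF(),sensors.get_time_s())
r.hold(.1);print(BF())
open_jaws();r.hold(.05)
im=cams.camera("side");cv2.imwrite("pics/side5.png",im[:,:,::-1])
q=inB(sensors.get_tool_pos());print(q)
r.servo_line(B(-135,91,185),v=.2)
r.move_pose(B(-106,-70,225),[180,0,Y+90]);print(inB(sensors.get_tool_pos()),sensors.get_time_s(),BF())
im=cams.camera("side");cv2.imwrite("pics/side6.png",im[:,:,::-1]);H=hsv(im)
rm=cv2.inRange(H,(0,140,80),(6,255,255))|cv2.inRange(H,(172,140,80),(180,255,255));_,_,S,_=cv2.connectedComponentsWithStats(rm[170:290,255:345]);print(S[1:][S[1:,4]>8]+[255,170,0,0,0])
print("pred lowered spare end/nose",proj("side",B(-135,90,150)),proj("side",B(-135,90,174)),proj("side",B(-25,90,150)))
E
```

```text
True 101.82175961567917 [-0.6205 -0.5194  5.1255] 15.8583
[-1.4549  0.3352  4.3002]
[-134.3421   91.0485  101.6475]
[-106.3243  -69.5825  224.2311] 19.5 [-0.2927 -0.3124  0.6175]
[[255 195  10  15  53]
 [293 201  10   3  22]
 [314 201  14   3  17]
 [268 205   5  11  25]
 [288 209   5  14  34]
 [287 235  40   8 144]]
pred lowered spare end/nose [325.8112 240.2609] [325.9478 232.8195] [283.4789 239.1364]
```

```bash
python3 - <<'E'
from h import *
r.servo_line(B(-106,-69,180),v=.15);r.hold(.05)
hit=r.servo_line(B(-106,-69,119),v=.1,until_force=5);print(hit,inB(sensors.get_tool_pos()),BF())
if not hit:
    close_gripper(8);r.hold(.1);print("gap",sensors.get_finger_gap(),BF(),sensors.get_finger_force())
    close_gripper(40);r.hold(.1)
    print("gap",sensors.get_finger_gap(),BF(),sensors.get_time_s())
im=cams.camera("side");cv2.imwrite("pics/side7.png",im[:,:,::-1])
m=cv2.inRange(hsv(im),(22,120,100),(32,255,255));_,_,S,cc=cv2.connectedComponentsWithStats(m);print([(a.tolist(),c.round(1).tolist()) for a,c in zip(S[1:],cc[1:]) if a[4]>60], proj("side",B(-106,-89,116.5)))
E
```

```text
False [-105.5131  -69.2293  119.6992] [-0.6825 -0.01    0.8139]
gap 0.0252272741398914 [0.0607 0.7619 0.232 ] 7.829009884898284
gap 0.023782617616080064 [-0.6747  2.1629 -0.7595] 22.2667
[([280, 148, 31, 24, 221], [291.9, 155.1]), ([312, 195, 10, 32, 260], [316.3, 210.2])] [317.1701 211.8809]
```

```bash
python3 - <<'E'
from h import *
def roll(tag):
    im=cams.camera("side");cv2.imwrite(f"pics/{tag}.png",im[:,:,::-1])
    m=cv2.inRange(hsv(im),(22,120,100),(32,255,255));m[:180]=0;_,_,S,cc=cv2.connectedComponentsWithStats(m);print(tag,[(a.tolist(),c.round(1).tolist()) for a,c in zip(S[1:],cc[1:]) if a[4]>40])
r.servo_line(B(-106,-69,149.5),v=.08);r.hold(.1);print(BF(),sensors.get_finger_gap());roll("side8")
hit=r.servo_line(B(-163,-69,149.5),v=.1,until_force=5);print(hit,BF(),sensors.get_finger_gap())
if not hit:
    roll("side9");print(proj("side",B(-163,-89,146.5)))
    hit=r.servo_line(B(-165,111,149.5),v=.18);r.hold(.15);print(BF(),sensors.get_finger_gap(),inB(sensors.get_tool_pos()),sensors.get_time_s())
    roll("side10");print(proj("side",B(-165,91,146.5)),proj("side",B(-135,91,174)))
E
```

```text
[ 1.0163  0.8784 -1.2912] 0.023888298197665043
side8 [([312, 186, 10, 33, 273], [316.5, 201.6]), ([388, 195, 13, 31, 60], [391.8, 211.3])]
False [ 0.6366  0.149  -0.1453] 0.023922318972649258
side9 [([287, 180, 21, 3, 43], [297.2, 180.7]), ([331, 185, 11, 35, 288], [336.3, 202.6]), ([388, 195, 13, 31, 63], [392.0, 211.7])]
[336.801 203.84 ]
[ 0.0639 -0.1228 -0.76  ] 0.0235588920488223 [-164.888   110.1966  149.5001] 25.0667
side10 [([288, 180, 20, 3, 42], [297.5, 180.7]), ([388, 195, 13, 31, 64], [392.0, 211.5]), ([331, 220, 12, 39, 348], [336.8, 240.0])]
[337.3506 241.8777] [325.9392 233.053 ]
```

```bash
python3 - <<'E'
from h import *
hit=r.servo_line(B(-104,111,149.5),v=.1,until_force=4);print(hit,inB(sensors.get_tool_pos()),BF(),sensors.get_finger_gap())
if not hit:
    hit=r.servo_line(B(-104,111,112),v=.05,until_force=3);print(hit,inB(sensors.get_tool_pos()),BF(),sensors.get_finger_gap(),sensors.get_time_s())
im=cams.camera("side");cv2.imwrite("pics/side11.png",im[:,:,::-1])
m=cv2.inRange(hsv(im),(22,120,100),(32,255,255));m[:190]=0;_,_,S,cc=cv2.connectedComponentsWithStats(m);print([(a.tolist(),c.round(1).tolist()) for a,c in zip(S[1:],cc[1:]) if a[4]>40],proj("side",B(-104,91,116.5)))
o=np.zeros((600,800,3),np.uint8);o[:]=cv2.resize(im[180:300,230:390],(800,600),interpolation=cv2.INTER_CUBIC)[:,:,::-1];cv2.imwrite("pics/g2.png",o)
E
```

```text
False [-104.4404  110.9957  149.2681] [-0.3262 -0.1854 -0.9645] 0.02362037482095397
True [-104.9481  111.4452  116.5624] [1.1408 1.0411 2.2124] 0.02379073849038992 26.4917
[([388, 195, 13, 31, 61], [391.9, 211.6]), ([308, 230, 11, 39, 339], [313.2, 248.7])] [313.8316 250.3115]
```

View pics/g2.png

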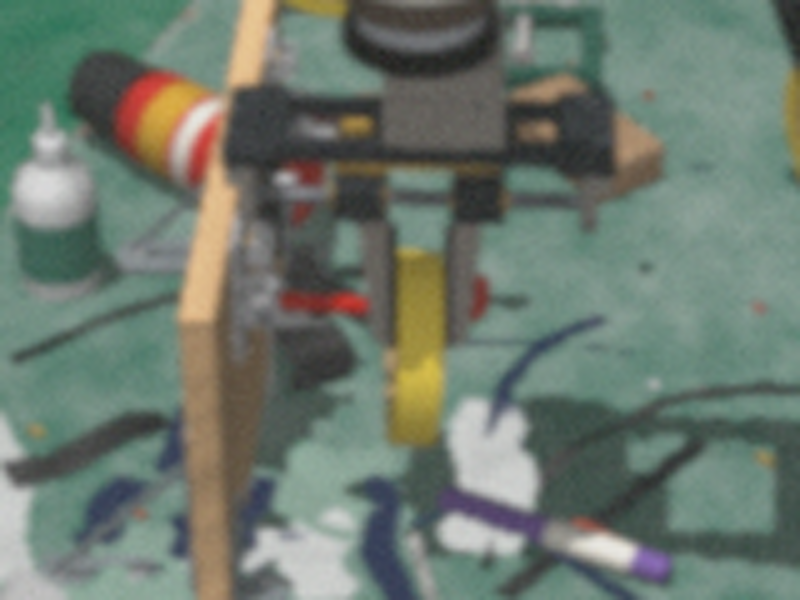

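Picture shows the roll hanging round the lowered spare bar between the fingers, bar end/nose visible right of the outer finger (~(480,295)). Releasing and going to the emptied hook.

```bash
python3 - <<'E'
from h import *
open_jaws();r.hold(.1);print(BF(),sensors.get_finger_gap())
r.servo_line(B(-104.5,111,160),v=.1);r.servo_line(B(-110,111,235),v=.2)
def roll(tag):
    im=cams.camera("side");cv2.imwrite(f"pics/{tag}.png",im[:,:,::-1])
    m=cv2.inRange(hsv(im),(22,120,100),(32,255,255));m[:190]=0;_,_,S,cc=cv2.connectedComponentsWithStats(m);print(tag,[(a.tolist(),c.round(1).tolist()) for a,c in zip(S[1:],cc[1:]) if a[4]>40])
roll("side12")
r.move_pose(B(-135,-89,190),[180,0,Y]);r.hold(.05);print(BF())
hit=r.servo_line(B(-135,-89,103),v=.12,until_force=5);print(hit,inB(sensors.get_tool_pos()),BF())
roll("side13")
if not hit:
    close_gripper(15);r.hold(.1);print("gap",sensors.get_finger_gap(),BF())
print(sensors.get_time_s())
E
```

```text
[-0.0288  0.2321  0.0822] 0.0920471129905067
side12 [([388, 195, 13, 31, 64], [392.0, 211.5]), ([309, 231, 10, 39, 344], [313.6, 249.9])]
[ 1.1199 -0.6591  0.3068]
False [-134.3034  -89.2498  103.8943] [ 0.0566 -0.1147  1.2266]
side13 [([388, 195, 13, 31, 65], [392.0, 211.4]), ([308, 233, 11, 38, 348], [313.6, 251.0])]
gap 0.009604890885756695 [ 0.5836 -0.1087 -0.3719]
32.275
```

```bash
python3 - <<'E'
from h import *
p=inB(sensors.get_tool_pos())
t=arc(p,1.585,[1.4,1.2,1.0,.8,.6,.45],v=.08,lim=12)
print(inB(sensors.get_tool_pos()),sensors.get_time_s())
if t is None:
    close_gripper(30);r.hold(.15);print(BF())
    arc(inB(sensors.get_tool_pos()),.45,[.42,.39,.36],v=.03,lim=6)
    print(inB(sensors.get_tool_pos()),sensors.get_time_s())
E
```

```text
1.4 False [ 0.8641  0.125  -1.4406] 9.6
1.2 False [ 4.9566 -0.2102 -1.2707] 9.6
1.0 False [ 5.3229 -0.4915 -3.5118] 9.4
0.8 False [ 5.9739 -0.6157 -4.723 ] 9.4
0.6 False [ 4.5084 -1.5476 -7.1753] 9.4
0.45 False [ 4.5299 -1.9808 -9.2436] 9.3
[-73.2912 -88.9692 202.7276] 34.7417
[  5.0406  -0.8643 -12.4301]
0.42 False [  1.7727  -1.6029 -10.3498] 8.9
0.39 False [  1.9985  -1.1883 -10.4853] 9.3
0.36 False [  2.4909  -1.4444 -12.4509] 8.9
[-64.0879 -88.8941 206.416 ] 35.875
```

```bash
python3 - <<'E'
from h import *
p=inB(sensors.get_tool_pos())
for dz in(1,2):
    r.servo_line(B(p[0],p[1],p[2]-dz),v=.03);r.hold(.05);print(dz,BF(),sensors.get_finger_gap())
    if BF()[2]>-4: break
print(sensors.get_time_s())
E
```

```text
1 [-1.8203 -0.0602 -5.3545] 0.009354033880677265
2 [-4.2129  1.2187  5.1652] 0.00930704424972812
36.475
```

```bash
cat >>h.py <<'E'
def press(p,t,tmin,dt,fstop,v=.03,lim=6):
    """fold on in small steps; null the radial force; stop on Fx (mean)"""
    z=p[2];x=p[0];log=[]
    while t>tmin:
        n=t-dt
        x+=110*(np.sin(t)-np.sin(n));z+=110*(np.cos(n)-np.cos(t))
        hit=r.servo_line(B(x,p[1],z),v=v,until_force=lim);t=n
        f=np.mean([BF() for _ in range(3)],0)
        z+=float(np.clip(f[2]/14,-.6,.6))
        a=inB(sensors.get_tool_pos())
        if hit: x,z=a[0],a[2]
        print(round(t,3),'H' if hit else '-',a.round(2),f.round(1),round(sensors.get_time_s(),2))
        if f[0]<-fstop: return t
E
python3 - <<'E'
from h import *
p=inB(sensors.get_tool_pos());p[2]+=.5
press(p,.36,.20,.02,9)
E
```

```text
0.34 H [-62.41 -88.97 206.81] [-1.8  0.6  3.8] 36.68
0.32 - [-60.32 -88.97 207.55] [-1.9  0.7  2.7] 36.96
0.3 - [-58.24 -88.96 208.17] [-2.   0.4  1.5] 37.21
0.28 - [-56.1  -88.93 208.73] [-0.6 -0.2 -0.5] 37.46
0.26 - [-53.91 -88.95 209.28] [-1.7  1.  -1.4] 37.71
0.24 - [-51.79 -88.98 209.79] [-0.3  0.9 -3.2] 37.96
0.22 - [-49.62 -88.95 210.21] [-1.7  1.1 -3.4] 38.21
0.2 - [-47.38 -88.97 210.64] [-1.2  1.  -2.8] 38.46
```

```bash
python3 - <<'E'
from h import *
p=inB(sensors.get_tool_pos());p[2]-=.2
press(p,.2,-.16,.012,9.5,v=.025,lim=5)
E
```

```text
0.188 - [-45.9  -88.95 210.83] [-1.9  0.8 -1.3] 38.71
0.176 - [-44.61 -88.98 211.05] [-1.   0.9 -1. ] 38.96
0.164 - [-43.3  -88.98 211.19] [-1.8  1.3 -0.7] 39.21
0.152 - [-41.97 -88.98 211.37] [-2.3  2.  -0. ] 39.46
0.14 - [-40.64 -88.96 211.54] [-1.2  1.1  1.5] 39.71
0.128 - [-39.45 -88.97 211.63] [-1.8  0.6 -0.4] 39.96
0.116 - [-38.14 -89.   211.77] [-1.5  0.6  0. ] 40.21
0.104 - [-36.84 -88.99 211.91] [-2.1  1.3  0.8] 40.46
0.092 - [-35.77 -88.97 211.97] [-3.3  1.7 -0.9] 40.71
0.08 - [-34.65 -88.96 212.04] [-5.6  1.2  1.4] 40.96
0.068 - [-33.61 -88.96 212.08] [-5.2  1.5  1.3] 41.21
0.056 - [-32.72 -88.95 212.11] [-6.5  1.8  1. ] 41.46
0.044 - [-31.65 -88.95 212.14] [-7.7  1.7  0.7] 41.71
0.032 - [-30.29 -88.93 212.15] [-7.3  1.2  0.4] 41.96
0.02 - [-28.82 -88.93 212.22] [-6.3  1.4 -0.4] 42.21
0.008 - [-27.35 -88.91 212.2 ] [-6.7  1.   0.1] 42.46
-0.004 - [-25.92 -88.94 212.15] [-6.   1.  -0.6] 42.71
-0.016 - [-24.42 -88.93 212.13] [-4.4  0.7 -0.5] 42.96
-0.028 - [-22.96 -88.93 212.06] [-5.8  0.9 -0.5] 43.21
-0.04 - [-21.45 -88.91 212.  ] [-4.9  0.6 -2. ] 43.46
-0.052 - [-19.86 -88.94 211.92] [-4.  -0.2 -2.6] 43.71
-0.064 - [-18.13 -88.92 211.77] [-1.4  0.7 -7.3] 43.96
-0.076 - [-16.67 -88.92 211.59] [ 0.   0.4 -2.2] 44.21
-0.088 - [-15.46 -88.95 211.44] [ 0.   0.5 -4.4] 44.46
-0.1 - [-14.26 -88.94 211.32] [-0.7  1.6 -1.9] 44.71
-0.112 - [-13.09 -88.98 211.1 ] [-3.7  2.5  1.2] 44.96
-0.124 - [-12.38 -89.   211.01] [-5.8  2.   3.2] 45.21
-0.136 - [-11.72 -88.96 210.91] [-7.6  1.8  3.5] 45.46
-0.148 - [-11.14 -88.97 210.79] [-9.9  1.8  4.6] 45.71
```

```bash
python3 - <<'E'
from h import *
p=inB(sensors.get_tool_pos());q=p.copy()
for i in range(14):
    q[0]+=.45
    tgt=B(q[0]+.6,p[1],p[2]-.2) # command leads the measured pose
    r.servo_line(tgt,v=.02,until_force=4)
    f=np.mean([BF() for _ in range(4)],0);print(inB(sensors.get_tool_pos()).round(2),f.round(1),round(sensors.get_time_s(),2))
    if f[0]<-12.3: break
r.hold(.3);print(np.mean([BF() for _ in range(4)],0))
im=cams.camera("side");cv2.imwrite("pics/side14.png",im[:,:,::-1])
E
```

```text
[-11.39 -88.96 210.87] [-7.6  2.3  3.7] 45.96
[-11.26 -88.98 210.85] [-9.3  1.3  4.4] 46.21
[-11.12 -88.95 210.79] [-10.2   2.1   4.3] 46.46
[-10.86 -88.96 210.77] [-10.7   2.1   3.8] 46.71
[-10.69 -88.96 210.72] [-11.1   1.5   4.7] 46.96
[-10.44 -88.97 210.71] [-12.    0.8   5.6] 47.21
[-10.25 -88.95 210.66] [-13.4   2.5   4.8] 47.46
[-13.7098   1.7189   4.2911]
```

```bash
python3 - <<'E'
from h import *
r.servo_line(B(-13.3,-89,211.2),v=.03);r.hold(.1);print(BF())
open_jaws();r.hold(.1);print(BF(),sensors.get_time_s())
r.servo_line(B(-13.3,-89,310),v=.15)
r.move_pose(B(-150,-20,330),[180,0,Y]);r.hold(.3)
print(sensors.get_time_s())
def reds(im,box):
    y0,y1,x0,x1=box;H=hsv(im);rm=cv2.inRange(H,(0,140,80),(6,255,255))|cv2.inRange(H,(172,140,80),(180,255,255));_,_,S,_=cv2.connectedComponentsWithStats(rm[y0:y1,x0:x1]);return (S[1:][S[1:,4]>5]+[x0,y0,0,0,0]).tolist()
for n in("side","top"):
    im=cams.camera(n);cv2.imwrite(f"pics/{n}15.png",im[:,:,::-1]);print(n,reds(im,(150,290,255,345)))
    if n=="side":o=cv2.resize(im[130:280,240:440],(800,600),interpolation=cv2.INTER_CUBIC)
cv2.imwrite("pics/fin.png",o[:,:,::-1])
for t in(-.12,0,.1): print(t,proj("side",B(-25-110*np.sin(t),-90,150+110*np.cos(t))))
E
```

```text
[-1.174   1.3218 -1.0962]
[ 0.5363  0.447  -0.5673] 49.625
51.4
side [[276, 168, 11, 20, 42], [255, 195, 10, 14, 52], [268, 205, 5, 11, 25], [287, 210, 7, 12, 34], [320, 236, 7, 7, 18], [287, 238, 21, 5, 65]]
top [[327, 154, 18, 22, 268], [299, 163, 5, 10, 26], [268, 257, 4, 7, 20]]
-0.12 [283.7191 168.5349]
0 [288.4185 168.3942]
0.1 [292.3517 168.6567]
```

View pics/fin.png

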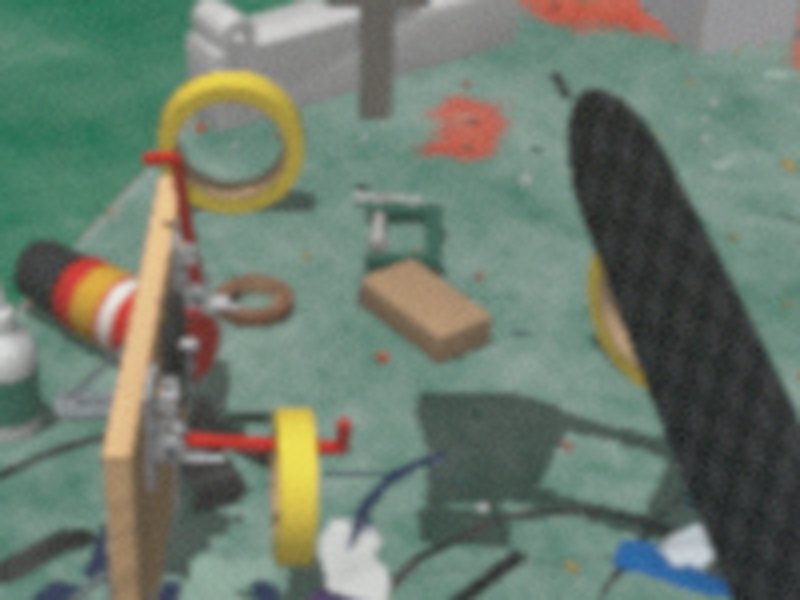

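The final picture shows the emptied hook standing in its clip, leaning slightly back over the board (end at about pixel (284,168), roughly -0.1 rad). The roll hangs on the level spare bar near (313,251).

```bash
python3 -c "
from rig import workorder
print(workorder.sign_off())"
```

```text
the job is handed in; nothing more can be done
None
```

I handed the job in at about 51 s on the robot's clock. The spare hook is down on its rest with the tape roll on it, and the emptied hook is pressed home in its clip (about 13 N at its end) and stays there unaided.

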